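Pump up the pressure pot until its indicator pin pops out

ROBOT

A 6-joint arm with a two-finger parallel gripper is mounted at the origin on the work surface. World frame = base frame: x ahead of the robot, y to its left, z up, the work surface at z = 0. Lengths are in m, angles in degrees, forces in N, time in s.
With the tool pointing down it reaches from about 0.25 to 0.8 m from the base axis. Payload 3.9 kg.
Tool frame: the origin (TCP) lies at the very end of the fingers, on their centre line; the grasp point (between the pads) lies 19 mm behind it; z points along the fingers, y is the direction in which the jaws open and shut (so a half turn about z gives the same grasp; the last joint's range is limited). The gripper opens to 85 mm and grips with 20 to 120 N. Pads are 22 mm wide; open, the fingers measure 114 mm over their backs; the gripper's body (76 mm by 85 mm) begins 54 mm behind the grasp point. The pads swing forward as they close: fully open they stand 13 mm farther back than shut.
Start: joints at [73.625, 14.897, -7.913, 67.191, 0, 90], TCP at [0.148, 0.504, 0.231] pointing down, gripper open.
Joint ranges: [-159.42, 159.42], [-47.68, 98.78], [-73.54, 78.23], [-108.79, 121.32], [-90, 84.71], [-180, 180]. Speed limits (degrees/s): [147.25, 147.25, 180, 180, 180, 180].

INTERFACE

Orientations are given as [roll, pitch, yaw] about the fixed x, y, z axes, in that order (R = Rz(yaw) Ry(pitch) Rx(roll)).
In Python, from rig import state, imaging, r, models gives the robot as it stands. The module is installed in compiled form; this text tells all that it offers.
- The arm moves only by the tool drive_tool, never from a script. Its arguments are lists of equal length, an entry for each row: "claw": the closure in counts, from 0 (fully open) to 255 (shut); "delta_pos": the shift along the tool's x, y, z in mm, a list of three; "yaw": the turn about the tool's z in degrees. A call has 1 to 10 rows; each row shifts and turns the commanded pose from where the row before left it, along the tool's axes as they then stand; what a row does not reach is not made up. A row lasts 1/8 s, in which the tool goes at most 62.5 mm and 10.7 degrees, less where a joint would pass 70% of its speed; a pose out of reach is approached as far as the arm can. A call with a gripper value outside its range is refused whole. The fingers move at their own pace and stop on an object; "grip_force" is the grip in N (left out, the last holds). Time passes only in rows, so rows that do not move let the fingers close. It gives the time, the measured TCP pose, the force and the opening at its end, in the units of the state.
- state(): the state, without advancing time (a new reading comes with each control period).
- imaging.read_camera(name): name is "scene" or "top" or "wrist"; returns the picture (480x640x3 uint8, red, green, blue); there is no depth.
- imaging.get_calibration(name): a dict with "camera_matrix" (3x3 intrinsics, pixels), "world_from_camera" (4x4, takes a point from camera to world coordinates). Camera axes: x right, y down, z forward; pixel columns grow to the right and rows downward; lengths in m; the calibration is good to about 2 mm. The wrist camera is an equidistant fisheye: a pixel r from the principal point sees the ray r / f radians off the axis. A picture is of the moment at which its call begins: read the wrist's pose just before it. get_calibration takes no time and is no camera call; for the wrist camera it gives the pose at the moment of the call.
- r.finish_job(): hands the job in, once; it reports no verdict.
Trained networks look in the newest picture that a camera, given by its name, has taken for a name from the list of things; names that differ only in an ending like _2 or _b are one class to them, and where a whole thing is asked for, a point or a joint stands for the part that bears it (a point fixed in the world has none). Each returns a list of dicts, best first, with "conf" (0 to 1); they miss things now and then, are a little off and sometimes report something else, mostly with a low value. They report only what shows in the picture. A call takes as long as a camera call. They do not tell look-alikes from the thing itself.
- models.spot_in(camera, label): "pixel" ([column, row] in pixels, amid what is visible of it).
- models.outline_of(camera, label): "pixels" (480x640 bool, what is visible of it) and "pixel" ([column, row] in pixels, amid what is visible of it).
The state is a dict: "clock": time; "joint_positions": joint angles; "qd": joint speeds; "tau": joint torques, N m; "tool_pos": TCP position; "tcp_rot": TCP orientation; "force": force on the tool from outside, world axes, zero at the start; "moment": the same for the moment, N m; "grip_width": finger opening in m.
Only numpy, scipy, OpenCV 4.12 (cv2) and the standard library are available. Lean on these libraries where they do the work, as an engineer would, in place of code of your own. Each camera call takes 0.05 s, during which the arm holds its last target. There are 200 camera calls.

TASK

Get the small pressure pot ready for filtering: with a fingertip push the vent lever on its lid round to its closed stop, then press the pump plunger right down and let it spring right up, again and again, until the indicator pin pops fully out. Do not touch the pin or pump with the vent open, do not lift, tip or push the pot along, leave everything else on the bench where it stands, and finish with the plunger up and the vent still closed.

Things in the scene. Friction and masses are not known exactly. Their poses are not given: they have to be found in the camera images.
- pot: the pressure pot: a squat steel cylinder, 156 mm across, with a flat aluminium lid 172 mm across whose top is 90 mm above the bench; it stands loose on rubber feet and weighs about 3 kg. Origin: centre of its underside; z up. On the lid (pot frame, mm): the plunger at x -20, y +40; the pin at x -20, y -50; the vent lever's pivot at x +50, y +10; a small capped outlet stub, 24 mm high, at x -68, y 0 (not used).
- plunger_top (a point): centre of the top face of the pump plunger: a flat black mushroom cap 42 mm across and 14 mm thick on a 20 mm steel rod, over a grey barrel; its top is 60 mm above the lid when up and 36 mm when fully down
- plunger (a joint): how far the plunger is pressed, m: 0 up, 0.024 fully down on its stop. A spring returns it; it takes about 6 N to start and 13 N to bottom. A stroke counts only if it goes nearly full down (over 21 mm) and comes back to within 2 mm of the top; each such stroke raises the pin about 5 mm (the first one sometimes less).
- pin_top (a point): centre of the top of the indicator pin: a bare steel pin 10 mm across standing in a dark 22 mm collar that is 8 mm high; the top is 11 mm above the lid when in and 40 mm when fully out
- pin (a joint): how far the pin is out, m: 0 in, 0.029 fully out. It starts between 0 and 0.012, stays where the strokes leave it, and when it gets to about 0.024 it snaps by itself to 0.029; three to six full strokes in all. Further strokes after that do nothing.
- vent_pivot (a point): the vent lever's upright axis, on the lever's hub, 18 mm above the lid
- vent_peg (a point): centre of the top of the upright black peg at the end of the vent lever: 12 mm across, 50 mm from the pivot, its top 42 mm and its foot 10 mm above the lid. The flat lever bar between hub and peg lies 10 to 16 mm above the lid.
- vent (a joint): angle of the vent lever, rad, growing clockwise seen from above: at 0 (open) the lever points along the pot's +x, out over the lid's edge; at 1.5 (closed stop) it points about along the pot's -y. It starts open, between 0 and 0.35, stays where it is left and moves with about 0.7 N at the peg.
- beaker: bystander: a clear beaker, 64 mm across, 70 mm high, about 60 mm off the pot's side; origin under its centre
- weight: bystander: a brass balance weight with a knob, 38 mm across, 57 mm high, near the pot; origin under its centre
- jar: bystander: an amber jar with a cap, 52 mm across, 62 mm high, near the pot; origin under its centre
- wash_bottle: bystander: a white bottle, 64 mm across, 150 mm high, off to one side; origin under its centre
- filter_box: bystander: a flat cardboard box, 110 x 110 x 35 mm, off to one side; origin under its centre
- dish: bystander: a white dish, 90 mm across, 16 mm high, off to one side; origin under its centre
- screwdriver: bystander: a black-handled screwdriver, 200 mm long, lying on the bench off to one side; origin under its middle
Mind the look-alikes: they are no part of the job. Of the things like the pot, leave any that is brown; of the rest the smaller one is meant.

How it is judged:
By the outcome, as a careful person would: the job done as asked, in the order asked, and still so for the second after the job is handed in, with the robot touching nothing.
It also fails if it takes over 58 s, if anything falls off the work surface, if the arm or the gripper's body presses on something with over 40 N, if the wrist force passes 120 N, or if a joint passes its speed limit or range.

## Working session

There is one attempt and no reset: what is moved stays moved. The work goes in short steps, Python scripts to look and compute and a tool call to move; the robot and the scene stay as the last step left them, time stands still between calls to the robot, and variables do not carry over. Pictures are saved under pics/ and viewed, about 8 in all and at most 12, crops included, and the job is handed in when it is done.

Besides the shell and the picture viewer there is one more tool, called in YAML: its name, and indented under it one key for each argument. drive_tool: Moves the arm, as the interface text tells. Its arguments: {"type":"object","properties":{"claw":{"type":"array","items":{"type":"number"}},"delta_pos":{"type":"array","items":{"type":"array","items":{"type":"number"}}},"yaw":{"type":"array","items":{"type":"number"}},"grip_force":{"type":"number"}},"required":["claw","delta_pos","yaw"]}

```bash
mkdir -p pics; cat > h.py <<'E'
import numpy as np, cv2
from rig import state, imaging, r, models
def snap(cam,fn,crop=None,scale=1):
    im=imaging.read_camera(cam)[:,:,::-1]
    if crop: a,b,c,d=crop; im=im[b:d,a:c]
    if scale!=1: im=cv2.resize(im,None,fx=scale,fy=scale,interpolation=cv2.INTER_CUBIC)
    cv2.imwrite('pics/'+fn,im)
def ray(cam,px,cal=None):
    c=cal or imaging.get_calibration(cam);K=np.array(c['camera_matrix']);T=np.array(c['world_from_camera'])
    d=np.array([(px[0]-K[0,2])/K[0,0],(px[1]-K[1,2])/K[1,1],1.])
    if cam=='wrist':
        t=np.hypot(d[0],d[1]); d=np.array([d[0]/t*np.sin(t),d[1]/t*np.sin(t),np.cos(t)]) if t>1e-9 else d
    return T[:3,3],T[:3,:3]@d
def onz(cam,px,z,cal=None):
    o,d=ray(cam,px,cal); return o+d*(z-o[2])/d[2]
def proj(cam,p,cal=None):
    c=cal or imaging.get_calibration(cam);K=np.array(c['camera_matrix']);T=np.array(c['world_from_camera'])
    q=T[:3,:3].T@(np.array(p)-T[:3,3])
    if cam=='wrist':
        n=np.hypot(q[0],q[1]);t=np.arctan2(n,q[2]);return np.array([K[0,2]+K[0,0]*t*q[0]/n,K[1,2]+K[1,1]*t*q[1]/n])
    return np.array([K[0,2]+K[0,0]*q[0]/q[2],K[1,2]+K[1,1]*q[1]/q[2]])
E
python3 - <<'E'
from h import *
np.set_printoptions(precision=3,suppress=True)
s=state();print(s['clock'],s['tool_pos'],s['tcp_rot'],s['force'])
snap('top','top1.png');Z=dict(plunger_top=.15,pin_top=.105,vent_pivot=.108,vent_peg=.132,pot=.05)
for n in Z:
    for d in models.spot_in('top',n)[:4]: print('top',n,d['conf'],d['pixel'],onz('top',d['pixel'],Z[n]))
snap('scene','scene1.png')
for n in Z:
    for d in models.spot_in('scene',n)[:4]: print('scene',n,d['conf'],d['pixel'],onz('scene',d['pixel'],Z[n]))
E
```

```text
0.0 [0.148 0.503 0.23 ] [-179.886   -0.001  163.626] [ 0.154 -0.005  0.097]
top plunger_top 0.83 [468.9, 336.8] [ 0.224 -0.305  0.15 ]
top plunger_top 0.7 [365.0, 179.7] [ 0.572 -0.082  0.15 ]
top plunger_top 0.56 [256.8, 105.3] [0.745 0.162 0.15 ]
top plunger_top 0.17 [534.2, 161.2] [ 0.611 -0.457  0.15 ]
top vent_pivot 0.7 [520.0, 310.7] [ 0.277 -0.432  0.108]
top vent_pivot 0.69 [404.7, 182.5] [ 0.572 -0.176  0.108]
top vent_pivot 0.6 [298.9, 130.1] [0.698 0.07  0.108]
top vent_peg 0.65 [518.3, 313.2] [ 0.274 -0.42   0.132]
top vent_peg 0.62 [297.6, 132.0] [0.687 0.071 0.132]
top vent_peg 0.42 [407.3, 178.6] [ 0.577 -0.179  0.132]
top pot 0.66 [379.8, 193.9] [ 0.554 -0.123  0.05 ]
top pot 0.6 [268.1, 133.0] [0.707 0.15  0.05 ]
scene plunger_top 0.83 [168.9, 225.9] [ 0.19  -0.256  0.15 ]
scene plunger_top 0.74 [447.3, 245.8] [0.747 0.149 0.15 ]
scene plunger_top 0.73 [327.7, 267.9] [ 0.578 -0.095  0.15 ]
scene vent_pivot 0.68 [300.8, 303.1] [ 0.578 -0.187  0.108]
scene vent_pivot 0.65 [133.7, 281.2] [ 0.239 -0.404  0.108]
scene vent_pivot 0.64 [410.3, 263.7] [0.696 0.076 0.108]
scene vent_peg 0.71 [406.0, 264.4] [0.699 0.049 0.132]
scene vent_peg 0.66 [131.5, 282.3] [ 0.259 -0.416  0.132]
scene vent_peg 0.56 [301.1, 300.8] [ 0.587 -0.194  0.132]
scene pot 0.87 [149.3, 266.8] [ 0.176 -0.334  0.05 ]
scene pot 0.76 [311.5, 291.2] [ 0.542 -0.114  0.05 ]
scene pot 0.75 [425.0, 263.0] [0.7  0.15 0.05]
scene pot 0.16 [333.6, 265.1] [ 0.527 -0.013  0.05 ]
```

View pics/top1.png

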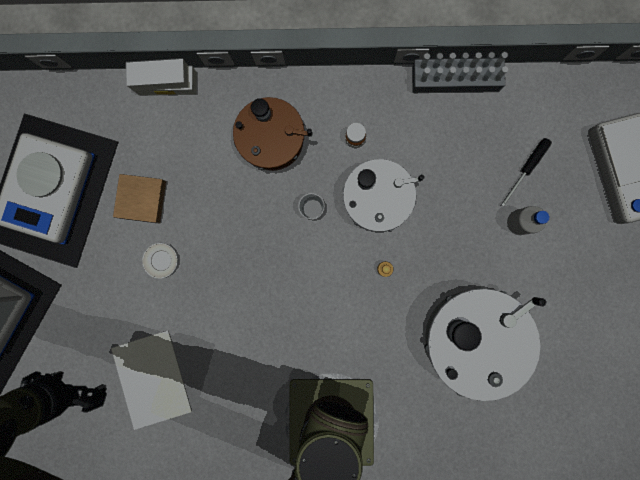

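View pics/scene1.png

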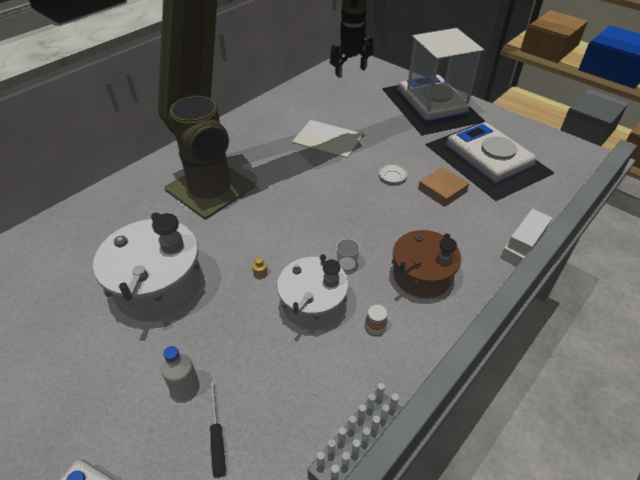

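Candidates (top picture): the large steel pot (483,343), the brown pot (268,133), and the small steel pot (380,195). The description means the small steel one. I'll check it in a crop and fit its pose.

```bash
cat > fit.py <<'E'
from h import *
from scipy.optimize import least_squares
F=dict(plunger_top=(-.02,.04,.15),pin_top=(-.02,-.05,None),vent_pivot=(.05,.01,.108),lid=(0,0,.09),stub=(-.068,0,.114))
def w(p,f,pinz=.107):
    x,y,z=F[f];c,s=np.cos(p[2]),np.sin(p[2]);return np.array([p[0]+c*x-s*y,p[1]+s*x+c*y,pinz if z is None else z])
def fit(obs,p0):
    # obs: (cam,cal,feature,pixel)
    f=lambda p:np.concatenate([proj(c,w(p,n),cal)-np.array(px) for c,cal,n,px in obs])
    s=least_squares(f,p0,loss='soft_l1');return s.x,f(s.x).reshape(-1,2)
E
python3 - <<'E'
from fit import *
np.set_printoptions(precision=3,suppress=True)
snap('top','crop1.png',(330,145,440,240),6)
obs=[]
for cam in('top','scene'):
    cal=imaging.get_calibration(cam)
    if cam=='scene': imaging.read_camera('scene')
    for n in('plunger_top','vent_pivot','pin_top'):
        for d in models.spot_in(cam,n):
            z=F[n][2] or .107
            if np.hypot(*(onz(cam,d['pixel'],z)[:2]-[.55,-.12]))<.1: print(cam,n,d['conf'],d['pixel']); 
            if np.hypot(*(onz(cam,d['pixel'],z)[:2]-[.55,-.12]))<.1 and n!='vent_pivot': obs.append((cam,cal,n,d['pixel']))
cal=imaging.get_calibration('top')
obs+=[('top',cal,'vent_pivot',(400,182.5)),('top',cal,'lid',(380,195)),('top',cal,'stub',(353,204))]
p,res=fit(obs,[.55,-.12,-1.3]);print(p,np.degrees(p[2]))
for o,e in zip(obs,res):print(o[0],o[2],e)
print('peg top',[onz('top',(421,178),.132),onz('scene',(295,308),.132)],'pivot',w(p,'vent_pivot'))
E
```

```text
top plunger_top 0.6 [366.9, 177.4]
top vent_pivot 0.58 [404.9, 183.3]
scene plunger_top 0.19 [347.1, 255.8]
scene vent_pivot 0.66 [301.2, 303.3]
[ 0.546 -0.119 -1.216] -69.70025422363312
top plunger_top [0.066 0.421]
scene plunger_top [-17.304   9.825]
top vent_pivot [-1.084 -0.32 ]
top lid [-0.377 -0.176]
top stub [-0.206 -0.16 ]
peg top [array([ 0.578, -0.209,  0.132]), array([ 0.59 , -0.218,  0.132])] pivot [ 0.573 -0.162  0.108]
```

View pics/crop1.png

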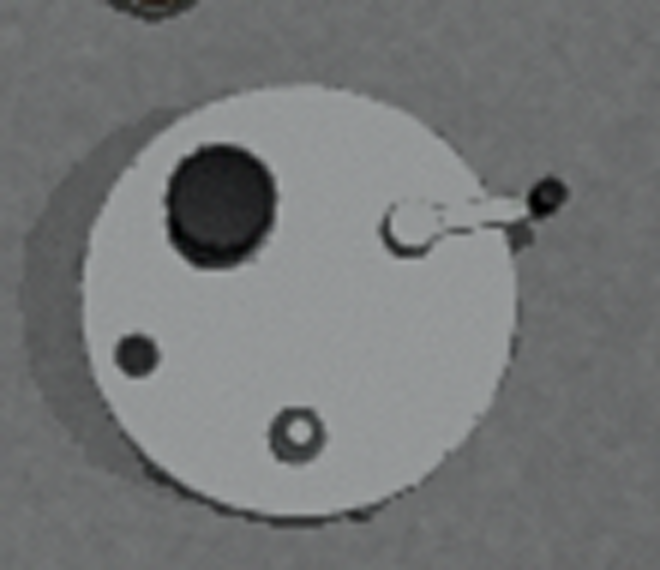

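drive_tool:
  claw: [255,255]
  delta_pos:
    - [0,0,-30]
    - [0,0,-30]
  yaw: [0,0]

```text
clock: 1.25
tool_pos: [0.1479, 0.5034, 0.2917]
tcp_rot: [-179.9, 0.0, 163.6]
force: [0.3, 0.2, -0.2]
grip_width: 0.0518
```

The crop shows the small steel pot with its open lever: plunger (366,178), pivot (399,182), peg (421,178), pin (380,217), stub (353,204).

drive_tool:
  claw: [255,255]
  delta_pos:
    - [0,0,0]
    - [0,0,0]
  yaw: [-10,0]

```text
clock: 1.5
tool_pos: [0.148, 0.5038, 0.2916]
tcp_rot: [180.0, 0.0, 173.5]
force: [0.2, -0.0, -0.4]
grip_width: 0.012
```

```bash
python3 - <<'E'
from fit import *
np.set_printoptions(precision=3,suppress=True)
s=state();print(s['joint_positions'],s['tcp_rot'],s['tool_pos'],s['grip_width'])
cal=imaging.get_calibration('top')
obs=[('top',cal,n,p) for n,p in dict(plunger_top=(366.7,177.8),vent_pivot=(398.8,182),pin_top=(380,217),lid=(380,195),stub=(352.8,204)).items()]
p,res=fit(obs,[.55,-.12,-1.3]);print(p,np.degrees(p[2]));print(res)
for n in F:print(n,w(p,n),proj('scene',w(p,n)))
pk=onz('top',(421.3,177.5),.132);v=w(p,'vent_pivot');print(pk,np.degrees(np.arctan2(*(pk-v)[1::-1])),np.hypot(*(pk-v)[:2]))
E
```

```text
[73.627 13.865 -0.346 75.753  0.    80.112] [179.965   0.006 173.515] [0.148 0.504 0.292] 0.012020642430523754
[ 0.546 -0.119 -1.209] -69.28526147009217
[[ 0.186  0.115]
 [ 0.046  0.035]
 [ 0.013  0.002]
 [-0.361 -0.187]
 [ 0.086  0.027]]
plunger_top [ 0.576 -0.086  0.15 ] [329.779 265.534]
pin_top [ 0.492 -0.118  0.107] [294.901 266.949]
vent_pivot [ 0.573 -0.162  0.108] [306.814 295.409]
lid [ 0.546 -0.119  0.09 ] [311.034 283.163]
stub [ 0.522 -0.055  0.114] [321.213 256.742]
[ 0.579 -0.21   0.132] -82.70222392444636 0.04840736939569339
```

drive_tool:
  claw: [255,255,255,255,255,255,255,255,255,255]
  delta_pos:
    - [0,0,0]
    - [0,0,0]
    - [-25,-51,0]
    - [-25,-51,0]
    - [-25,-51,0]
    - [-25,-51,0]
    - [-25,-51,0]
    - [-25,-51,0]
    - [-25,-51,0]
    - [-25,-51,0]
  yaw: [-7,-6.5,0,0,0,0,0,0,0,0]

```text
clock: 2.75
tool_pos: [0.3975, 0.1219, 0.2909]
tcp_rot: [180.0, -0.0, -173.1]
force: [0.3, 1.1, 0.5]
grip_width: -0.0002
```

drive_tool:
  claw: [255,255,255,255,255,255,255,255,255]
  delta_pos:
    - [-25,-51,0]
    - [-25,-51,0]
    - [-25,-51,0]
    - [-25,-51,0]
    - [-25,-51,0]
    - [-25,-51,0]
    - [-22,-45,0]
    - [0,0,0]
    - [0,0,0]
  yaw: [0,0,0,0,0,0,0,0,0]

```text
clock: 3.88
tool_pos: [0.6107, -0.203, 0.2904]
tcp_rot: [179.9, -0.1, -173.0]
force: [-0.5, 0.7, -0.5]
grip_width: -0.0001
```

```bash
cat > go.py <<'E'
import sys
from h import *
# tool-frame shift (mm) to world target
def to(x,y,z):
    s=state();a=np.radians(s['tcp_rot'][2]);d=np.array([x,y,z])-s['tool_pos']
    return 1000*np.array([d[0]*np.cos(a)+d[1]*np.sin(a),d[0]*np.sin(a)-d[1]*np.cos(a),-d[2]])
E
python3 - <<'E'
from go import *
from fit import w
np.set_printoptions(precision=3,suppress=True)
s=state();print(s['clock'],s['joint_positions'],s['tcp_rot'],s['tool_pos'],s['force'])
print(to(.611,-.207,.26))
cal=imaging.get_calibration('wrist');snap('wrist','w1.png')
p=[.546,-.119,-1.209]
for n in('plunger_top','pin_top','vent_pivot','vent_peg'):
    e=w(p,n) if n!='vent_peg' else [.579,-.211,.132]
    print(n,proj('wrist',e,cal),[(d['conf'],d['pixel']) for d in models.spot_in('wrist',n)[:3]])
E
```

```text
3.875 [-18.398  26.599  18.6    82.131   0.023 -25.412] [ 179.924   -0.107 -172.986] [ 0.611 -0.203  0.29 ] [-0.471  0.707 -0.477]
[ 0.166 -4.026 30.381]
plunger_top [466.242 197.875] [(0.78, [465.4, 200.7]), (0.77, [593.1, 354.3]), (0.4, [347.9, 176.7])]
pin_top [431.349  91.374] [(0.58, [433.1, 96.9])]
vent_pivot [370.286 172.568] [(0.81, [545.0, 311.9]), (0.57, [347.7, 178.9]), (0.43, [89.9, 186.1])]
vent_peg [314.254 176.174] [(0.91, [347.2, 177.5]), (0.58, [540.2, 312.0]), (0.49, [92.1, 68.3])]
```

View pics/w1.png

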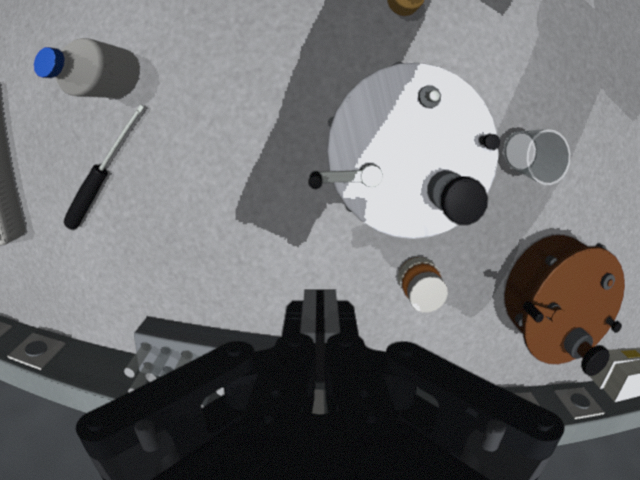

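The wrist picture shows the peg at (315,180), pivot (371,174), plunger (463,200) and pin (430,96), all within about 2 mm of the fit. Next I descend behind the peg.

drive_tool:
  claw: [255,255,255,255,255,255,255]
  delta_pos:
    - [0,0,40]
    - [0,-4,50]
    - [0,0,45]
    - [0,0,25]
    - [0,0,15]
    - [0,0,2]
    - [0,0,0]
  yaw: [0,0,0,0,0,0,0]

```text
clock: 5.0
tool_pos: [0.6126, -0.2074, 0.1156]
tcp_rot: [-179.9, 0.1, -172.9]
force: [0.3, -0.3, 0.7]
grip_width: 0.0001
```

```bash
python3 - <<'E'
from go import *
np.set_printoptions(precision=3,suppress=True)
s=state();print(s['clock'],s['tcp_rot'],s['tool_pos'],s['force'])
snap('wrist','w2.png',(200,60,520,360),2)
E
```

```text
5.0 [-179.947    0.112 -172.867] [ 0.613 -0.207  0.116] [ 0.282 -0.32   0.69 ]
```

View pics/w2.png

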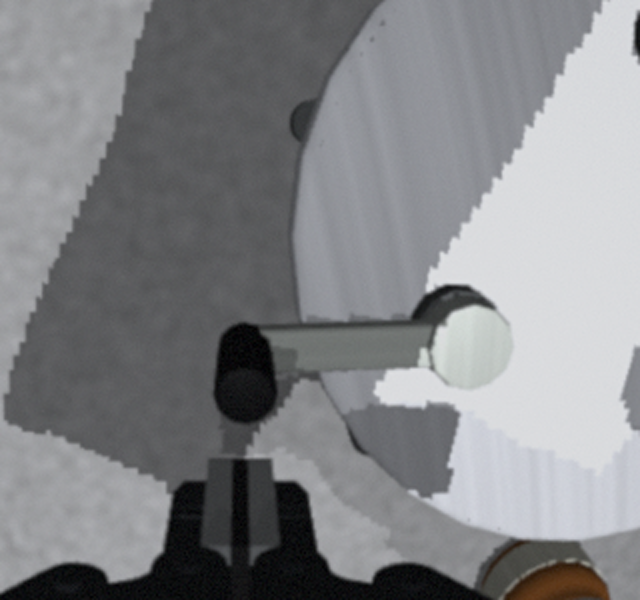

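drive_tool:
  claw: [255,255,255,255,255,255,255,255,255]
  delta_pos:
    - [6,0,1]
    - [6,0,1]
    - [4,0,0]
    - [5.1,-1.9,0]
    - [5.1,-1.9,0]
    - [5.1,-1.9,0]
    - [5.1,-1.9,0]
    - [5.1,-1.9,0]
    - [0,0,0]
  yaw: [0,0,0,6,6,6,6,6,0]

```text
clock: 6.18
tool_pos: [0.5694, -0.2165, 0.1124]
tcp_rot: [-180.0, -0.0, 157.2]
force: [0.1, 0.1, -0.7]
grip_width: -0.0003
```

```bash
cat > lev.py <<'E'
from go import *
np.set_printoptions(precision=3,suppress=True)
s=state();a=np.radians(s['tcp_rot'][2]);d=s['tool_pos'][:2]-np.array([.573,-.162])
tx=np.array([np.cos(a),np.sin(a)]);ty=np.array([np.sin(a),-np.cos(a)])
print(s['clock'],s['tcp_rot'],s['tool_pos'],s['force'],'p in tool',1000*d@tx,1000*d@ty,'force tool',s['force'][:2]@tx,s['force'][:2]@ty)
E
python3 - <<'E'
from lev import *
snap('wrist','w3.png',(200,60,520,360),2)
for c in ('top','wrist'):
    if c=='top': imaging.read_camera('top')
    print(c,[(d['conf'],d['pixel'],onz(c,d['pixel'],.132)) for d in models.spot_in(c,'vent_peg')[:3]])
E
```

```text
6.175 [-179.996   -0.018  157.173] [ 0.569 -0.217  0.112] [ 0.072  0.1   -0.71 ] p in tool -17.81383277618443 -51.65867042526271 force tool -0.027080222660336193 0.12002547713009036
top [(0.74, [404.0, 183.4], array([ 0.566, -0.171,  0.132])), (0.72, [516.6, 310.7], array([ 0.279, -0.416,  0.132])), (0.61, [357.2, 133.9], array([ 0.681, -0.066,  0.132]))]
wrist [(0.77, [380.7, 268.5], array([ 0.554, -0.186,  0.132])), (0.47, [469.4, 171.6], array([ 0.533, -0.144,  0.132])), (0.17, [474.3, 58.2], array([ 0.496, -0.128,  0.132]))]
```

View pics/w3.png

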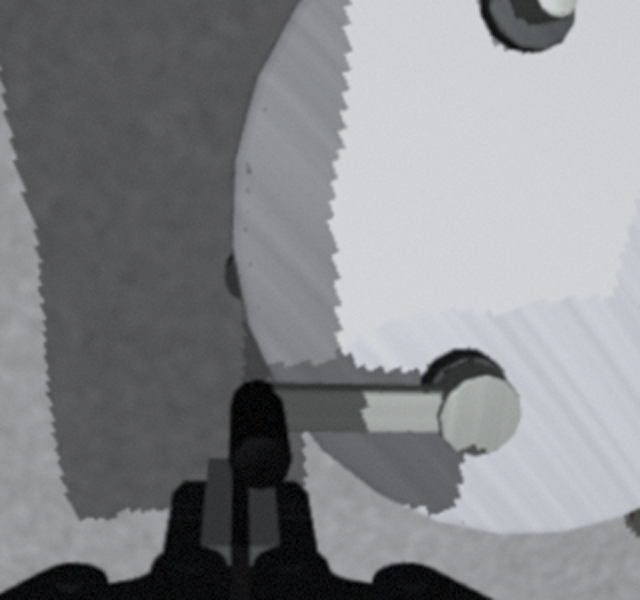

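Contact is good and the lever has turned with the finger. The finger has drifted outward about 3 mm, so I correct that and continue.

drive_tool:
  claw: [255,255,255,255,255,255,255]
  delta_pos:
    - [5.2,-0.8,0]
    - [5.2,-0.8,0]
    - [5.2,-0.8,0]
    - [5.2,-0.8,0]
    - [5.2,-0.8,0]
    - [5.2,-1.2,0]
    - [0,0,0]
  yaw: [6,6,6,6,6,6,0]

```text
clock: 7.25
tool_pos: [0.5424, -0.2014, 0.1123]
tcp_rot: [-180.0, -0.0, 121.2]
force: [1.2, 0.1, -0.0]
grip_width: -0.0003
```

```bash
python3 lev.py
```

```text
7.25 [-179.996   -0.01   121.236] [ 0.542 -0.201  0.112] [ 1.151  0.055 -0.048] p in tool -17.85687123328551 -46.62879354320448 force tool -0.5499025558884949 1.0123555644173243
```

drive_tool:
  claw: [255,255,255]
  delta_pos:
    - [2.5,-0.5,0]
    - [0,0,0]
    - [0,0,0]
  yaw: [3,0,0]

```text
clock: 7.62
tool_pos: [0.541, -0.1997, 0.1123]
tcp_rot: [180.0, -0.0, 118.2]
force: [-0.0, 0.0, -0.1]
grip_width: -0.0001
```

```bash
python3 lev.py
```

```text
7.625 [179.988  -0.003 118.219] [ 0.541 -0.2    0.112] [-0.016  0.044 -0.139] p in tool -18.130238650302857 -46.02198609837361 force tool 0.045808654019895305 0.006656191007541849
```

Small straight pushes now, watching the force for the stop.

drive_tool:
  claw: [255,255]
  delta_pos:
    - [2,0,0]
    - [0,0,0]
  yaw: [2,0]

```text
clock: 7.88
tool_pos: [0.5398, -0.1979, 0.1123]
tcp_rot: [-180.0, -0.0, 116.1]
force: [-0.7, -0.3, 0.8]
grip_width: 0.0002
```

drive_tool:
  claw: [255,255]
  delta_pos:
    - [1.5,0,0]
    - [0,0,0]
  yaw: [0,0]

```text
clock: 8.12
tool_pos: [0.5391, -0.1964, 0.1123]
tcp_rot: [-180.0, -0.0, 116.1]
force: [0.3, -0.4, 0.3]
grip_width: -0.0001
```

```bash
python3 - <<'E'
from lev import *
snap('wrist','w4.png',(200,0,600,300),2)
E
```

```text
8.125 [-180.      -0.013  116.141] [ 0.539 -0.196  0.112] [ 0.271 -0.353  0.28 ] p in tool -15.962090342476065 -45.60571901131665 force tool -0.43608588615094784 0.088410007735269
```

View pics/w4.png

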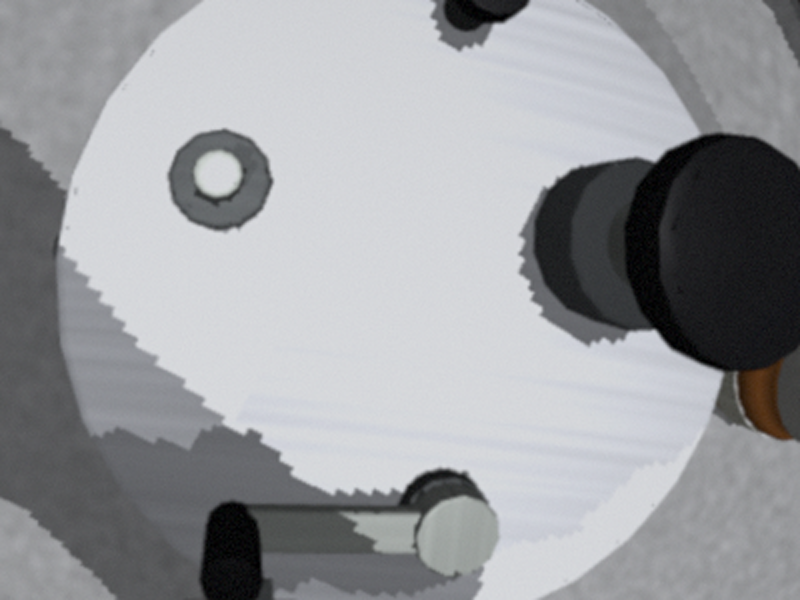

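drive_tool:
  claw: [255,255]
  delta_pos:
    - [1.5,0,0]
    - [0,0,0]
  yaw: [0,0]

```text
clock: 8.43
tool_pos: [0.5388, -0.1957, 0.1124]
tcp_rot: [-180.0, 0.1, 116.1]
force: [-0.4, -1.6, -1.8]
grip_width: -0.0002
```

drive_tool:
  claw: [255,255]
  delta_pos:
    - [1,0,0]
    - [0,0,0]
  yaw: [0,0]

```text
clock: 8.68
tool_pos: [0.5387, -0.1956, 0.1125]
tcp_rot: [-180.0, 0.2, 116.1]
force: [0.2, -4.7, -1.7]
grip_width: 0.0001
```

The finger stopped at 4.7 N, so the lever is on its stop. Back off, raise and check.

drive_tool:
  claw: [255,255,255,255,255,255]
  delta_pos:
    - [-10,0,0]
    - [-15,0,0]
    - [0,0,-45]
    - [0,0,-60]
    - [0,0,0]
    - [0,0,0]
  yaw: [0,0,0,0,0,0]

```text
clock: 9.43
tool_pos: [0.5493, -0.2172, 0.2172]
tcp_rot: [180.0, -0.0, 116.1]
force: [-0.6, 0.2, -0.5]
grip_width: -0.0001
```

```bash
python3 - <<'E'
from lev import *
from fit import w
p=[.546,-.119,-1.209]
cal=imaging.get_calibration('wrist');snap('wrist','w5.png')
for n in('plunger_top','pin_top','vent_pivot','vent_peg'):
    z=dict(plunger_top=.15,pin_top=.107,vent_pivot=.108,vent_peg=.132)[n]
    print(n,w(p,n) if n!='vent_peg' else '',[(d['conf'],d['pixel'],onz('wrist',d['pixel'],z,cal)) for d in models.spot_in('wrist',n)[:3]])
print(to(.576,-.086,.17),to(.576,-.086,.22))
E
```

```text
9.425 [179.975  -0.004 116.107] [ 0.549 -0.217  0.217] [-0.592  0.207 -0.504] p in tool -39.09763017880034 -45.55823433610593 force tool 0.4463045459107471 -0.44095464183506267
plunger_top [ 0.576 -0.086  0.15 ] [(0.92, [461.5, 79.3], array([ 0.577, -0.086,  0.15 ]))]
pin_top [ 0.492 -0.118  0.107] [(0.63, [315.2, 67.7], array([ 0.497, -0.116,  0.107]))]
vent_pivot [ 0.573 -0.162  0.108] [(0.71, [622.5, 25.0], array([0.7  , 0.065, 0.108])), (0.59, [355.8, 175.3], array([ 0.554, -0.169,  0.108]))]
vent_peg  [(0.68, [361.5, 177.7], array([ 0.554, -0.167,  0.132])), (0.6, [621.1, 24.5], array([0.681, 0.044, 0.132]))]
[104.965  82.338  45.765] [104.965  82.338  -4.235]
```

View pics/w5.png

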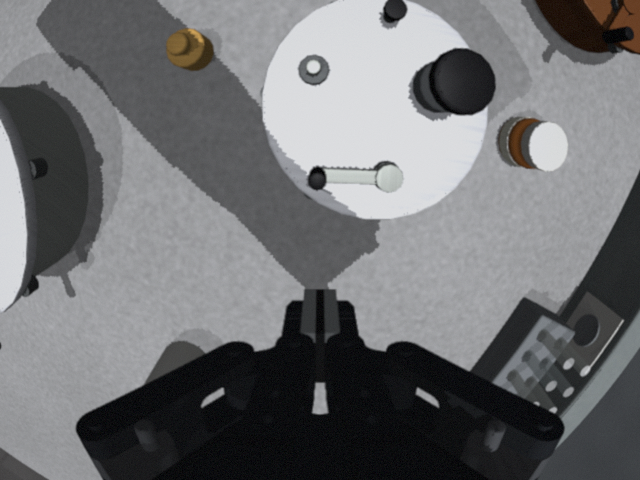

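Peg at (317,178), pivot (389,177). I compute the lever angle before touching the pump.

drive_tool:
  claw: [255,255,255,255,255]
  delta_pos:
    - [35,27.3,0]
    - [35,27.3,0]
    - [35,27.3,0]
    - [0,0,0]
    - [0,0,0]
  yaw: [0,0,0,0,0]

```text
clock: 10.3
tool_pos: [0.576, -0.0866, 0.2167]
tcp_rot: [-179.9, -0.0, 116.2]
force: [0.1, 0.2, 0.0]
grip_width: 0.0
```

```bash
python3 - <<'E'
from lev import *
from scipy.spatial.transform import Rotation as R
# wrist camera pose at w5 = current pose shifted by tool translation (same orientation)
cal=imaging.get_calibration('wrist');T=np.array(cal['world_from_camera']);T[:3,3]+=np.array([.5493,-.2172,.2172])-s['tool_pos'];cal=dict(cal,world_from_camera=T)
pk=onz('wrist',(316.5,177.5),.132,cal);pv=onz('wrist',(389,177),.108,cal)
d=(pk-pv)[:2];a=np.degrees(np.arctan2(d[1],d[0]));print(pk,pv,np.hypot(*d),a,'vent',np.radians(-69.3-a))
print(to(.577,-.086,.155))
E
```

```text
10.3 [-179.923   -0.014  116.153] [ 0.576 -0.087  0.217] [0.052 0.174 0.037] p in tool 66.37375133022604 35.93613098300711 force tool 0.1331547569125197 0.12315093013536149
[ 0.529 -0.179  0.132] [ 0.575 -0.16   0.108] 0.04977193705964443 -157.17763117762047 vent 1.533754002902699
[ 0.082  1.153 61.703]
```

Vent is about 1.53 rad with the lever on the stop, so it is closed. First press, carefully.

drive_tool:
  claw: [255,255,255,255,255,255,255]
  delta_pos:
    - [0,1,40]
    - [0,0,23]
    - [0,0,8]
    - [0,0,8]
    - [0,0,8]
    - [0,0,0]
    - [0,0,0]
  yaw: [0,0,0,0,0,0,0]

```text
clock: 11.18
tool_pos: [0.5758, -0.0873, 0.132]
tcp_rot: [-179.9, 0.0, 116.0]
force: [-5.8, 0.3, 9.7]
grip_width: 0.0002
```

drive_tool:
  claw: [255,255]
  delta_pos:
    - [0,0,3]
    - [0,0,0]
  yaw: [0,0]

```text
clock: 11.42
tool_pos: [0.5759, -0.0873, 0.1292]
tcp_rot: [-179.9, 0.0, 116.0]
force: [-6.2, -0.8, 11.1]
grip_width: 0.0001
```

drive_tool:
  claw: [255,255]
  delta_pos:
    - [0,0,3]
    - [0,0,0]
  yaw: [0,0]

```text
clock: 11.68
tool_pos: [0.5758, -0.0873, 0.1263]
tcp_rot: [-179.9, 0.0, 116.0]
force: [-6.3, -1.0, 10.7]
grip_width: 0.0003
```

drive_tool:
  claw: [255,255]
  delta_pos:
    - [0,0,2]
    - [0,0,0]
  yaw: [0,0]

```text
clock: 11.92
tool_pos: [0.5759, -0.0873, 0.1259]
tcp_rot: [-180.0, 0.1, 116.0]
force: [-8.7, 1.2, 20.3]
grip_width: -0.0003
```

Bottomed at z = 0.126 with 20 N. Release clear of the cap and look at the pin and the pot.

drive_tool:
  claw: [255,255,255,255,255]
  delta_pos:
    - [0,0,-12]
    - [0,0,-12]
    - [0,0,-14]
    - [0,0,0]
    - [0,0,0]
  yaw: [0,0,0,0,0]

```text
clock: 12.55
tool_pos: [0.5773, -0.0862, 0.16]
tcp_rot: [-180.0, -0.0, 116.1]
force: [-0.3, -0.3, -1.0]
grip_width: 0.0003
```

```bash
python3 - <<'E'
from lev import *
from fit import *
a=imaging.read_camera('wrist');b=imaging.read_camera('scene')[215:335,240:400];c=imaging.read_camera('top')[150:240,330:450]
cv2.imwrite('pics/s6.png',np.vstack([cv2.resize(b,(560,420),interpolation=cv2.INTER_CUBIC)])[:,:,::-1])
im=cv2.resize(a,(640,480));cv2.imwrite('pics/w6.png',im[:,:,::-1])
for n in F: print(n, proj('wrist',w([.546,-.119,-1.209],n)),(proj('scene',w([.546,-.119,-1.209],n))-[240,215])*3.5)
print(to(.577,-.086,.158))
E
```

```text
12.55 [-179.991   -0.008  116.113] [ 0.577 -0.086  0.16 ] [-0.323 -0.349 -0.954] p in tool 66.18663743930196 37.23715053535443 force tool -0.17100063882084582 -0.4437700298797153
plunger_top [316.966 297.592] [314.11  176.911]
pin_top [165.825 247.531] [192.028 181.886]
vent_pivot [261.139 358.361] [233.749 281.494]
lid [251.46 275.82] [248.506 238.626]
stub [248.623 173.696] [284.113 146.14 ]
[-0.121  0.081  1.497]
```

View pics/s6.png

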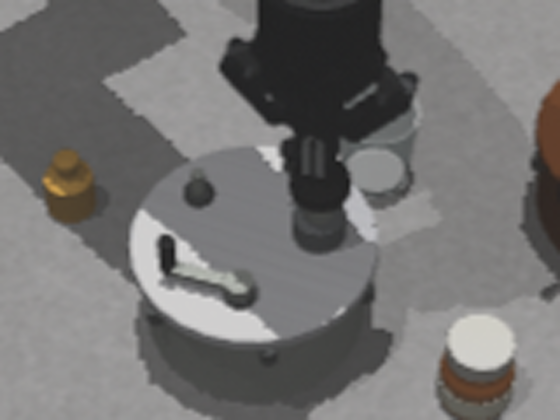

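drive_tool:
  claw: [255,255,255,255,255,255,255,255,255,255]
  delta_pos:
    - [0,0,12]
    - [0,0,12]
    - [0,0,10]
    - [0,0,4]
    - [0,0,0]
    - [0,0,-12]
    - [0,0,-14]
    - [0,0,-12]
    - [0,0,0]
    - [0,0,0]
  yaw: [0,0,0,0,0,0,0,0,0,0]

```text
clock: 13.95
tool_pos: [0.5766, -0.0859, 0.1592]
tcp_rot: [-179.9, -0.1, 116.1]
force: [-0.1, -0.4, 0.3]
grip_width: -0.0002
```

```bash
cat > pin.py <<'E'
from lev import *
a=imaging.read_camera('wrist');cal=imaging.get_calibration('wrist')
d=[(round(q['conf'],2),q['pixel']) for q in models.spot_in('wrist','pin_top')[:2]];print(d)
b=np.array(a[180:300,100:220]);cv2.imwrite('pics/pin_%d.png'%round(s['clock']*100),cv2.resize(b,(480,480),interpolation=cv2.INTER_CUBIC)[:,:,::-1])
from fit import w
P=[.546,-.119,-1.209]
for h in(11,16,21,26,31,40):print(h,proj('wrist',w(P,'pin_top',.09+h/1000),cal))
E
python3 pin.py; ls pics|tail -3
```

```text
13.95 [-179.905   -0.066  116.127] [ 0.577 -0.086  0.159] [-0.121 -0.356  0.311] p in tool 66.78235835115767 36.711944589384096 force tool -0.26658970159050627 -0.2651487861430987
[(0.72, [172.5, 249.1])]
11 [169.893 244.754]
16 [166.838 247.521]
21 [163.669 250.403]
26 [160.382 253.404]
31 [156.971 256.532]
40 [150.496 262.506]
w4.png
w5.png
w6.png
```

drive_tool:
  claw: [255,255,255,255,255,255,255,255,255,255]
  delta_pos:
    - [0,0,12]
    - [0,0,12]
    - [0,0,10]
    - [0,0,4]
    - [0,0,0]
    - [0,0,-12]
    - [0,0,-14]
    - [0,0,-12]
    - [0,0,0]
    - [0,0,0]
  yaw: [0,0,0,0,0,0,0,0,0,0]

```text
clock: 15.3
tool_pos: [0.5765, -0.0859, 0.1592]
tcp_rot: [-179.9, -0.1, 116.1]
force: [-0.3, -0.3, -0.1]
grip_width: -0.0002
```

```bash
python3 pin.py; ls pics; python3 - <<'E'
import cv2,numpy as np,glob
f=['pics/w6.png']+sorted(glob.glob('pics/pin_*.png'))
ims=[cv2.imread(f[0])[180:300,100:220]]+[cv2.resize(cv2.imread(x),(120,120)) for x in f[1:]]
cv2.imwrite('pics/mont1.png',np.hstack([cv2.resize(i[20:110,20:110],(266,266),interpolation=cv2.INTER_CUBIC) for i in ims]))
E
```

```text
15.3 [-179.904   -0.066  116.125] [ 0.577 -0.086  0.159] [-0.25  -0.276 -0.099] p in tool 66.73860710084169 36.68422910023323 force tool -0.1372777372591867 -0.34580476501937796
[(0.62, [170.3, 252.7])]
11 [169.87  244.722]
16 [166.815 247.489]
21 [163.647 250.37 ]
26 [160.359 253.371]
31 [156.947 256.498]
40 [150.472 262.471]
crop1.png
pin_1395.png
pin_1530.png
s6.png
scene1.png
top1.png
w1.png
w2.png
w3.png
w4.png
w5.png
w6.png
```

View pics/mont1.png

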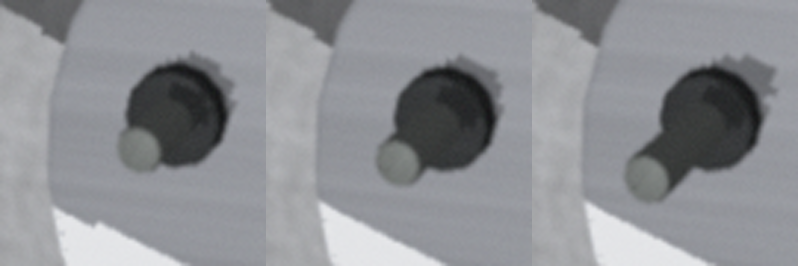

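The montage shows the pin after strokes 1 to 3, and the third rise is larger, as if it snapped. Further strokes do no harm, so one more confirms it: the pin should stay put.

drive_tool:
  claw: [255,255,255,255,255,255,255,255,255,255]
  delta_pos:
    - [0,0,12]
    - [0,0,12]
    - [0,0,10]
    - [0,0,4]
    - [0,0,0]
    - [0,0,-12]
    - [0,0,-14]
    - [0,0,-12]
    - [0,0,0]
    - [0,0,0]
  yaw: [0,0,0,0,0,0,0,0,0,0]

```text
clock: 16.65
tool_pos: [0.5766, -0.0859, 0.1592]
tcp_rot: [-179.9, -0.1, 116.1]
force: [0.0, 0.4, -0.3]
grip_width: -0.0004
```

```bash
python3 pin.py|head -2; python3 - <<'E'
import cv2,numpy as np,glob
a,b=[cv2.imread(f'pics/{n}.png') for n in('pin_1395','pin_1530')]
c=cv2.imread(sorted(glob.glob('pics/pin_*.png'))[-1])
print('diff 2-3',cv2.absdiff(a,b).mean(),'diff 3-4',cv2.absdiff(b,c).mean())
# track the pin tip of image 3 (small px (159,261) -> 4x crop)
x,y=int((159.2-100)*4),int((260.9-180)*4);t=b[y-24:y+24,x-24:x+24]
m=cv2.matchTemplate(c,t,cv2.TM_CCOEFF_NORMED);_,v,_,l=cv2.minMaxLoc(m);print(v,np.array(l)-[x-24,y-24],'(4x px)')
E
```

```text
16.65 [-179.904   -0.068  116.123] [ 0.577 -0.086  0.159] [ 0.031  0.417 -0.263] p in tool 66.7390024391619 36.68559877419037 force tool 0.3603103122271797 0.21126253277402893
[(0.9, [168.1, 251.6])]
diff 2-3 2.226160300925926 diff 3-4 1.0995659722222222
0.9874462485313416 [0 0] (4x px)
```

The fourth stroke left the pin where it was, so it is fully out. Retreat and take a final look.

drive_tool:
  claw: [255,255,255,255,255,255,255,255]
  delta_pos:
    - [0,0,-40]
    - [0,0,-60]
    - [-50,0,0]
    - [-60,0,0]
    - [-60,0,0]
    - [-40,0,0]
    - [0,0,0]
    - [0,0,0]
  yaw: [0,0,0,0,0,0,0,0]

```text
clock: 17.75
tool_pos: [0.6693, -0.2741, 0.2593]
tcp_rot: [-179.9, -0.1, 116.1]
force: [-0.2, -0.2, 0.3]
grip_width: -0.0001
```

```bash
python3 - <<'E'
from lev import *
b=imaging.read_camera('scene')[215:345,230:410];c=imaging.read_camera('top')[125:285,280:440]
cv2.imwrite('pics/fin.png',np.hstack([cv2.resize(b,(450,325),interpolation=cv2.INTER_CUBIC),cv2.resize(c,(325,325),interpolation=cv2.INTER_CUBIC)])[:,:,::-1])
o=cv2.imread('pics/top1.png')[125:285,280:440,::-1]
for n,(x,y,w2) in dict(jar=(356,133,14),weight=(386,268,12),beaker=(312,207,17),pot_edge_stub=(353,204,7)).items():
    x-=280;y-=125;t=np.ascontiguousarray(o[max(y-w2,0):y+w2,x-w2:x+w2]);m=cv2.matchTemplate(np.ascontiguousarray(c),t,cv2.TM_CCOEFF_NORMED);_,v,_,l=cv2.minMaxLoc(m);print(n,v,np.array(l)-[x-w2,max(y-w2,0)])
E
```

```text
17.75 [-179.941   -0.107  116.12 ] [ 0.669 -0.274  0.259] [-0.184 -0.224  0.301] p in tool -143.07887523128133 37.119811930697864 force tool -0.12013011980483536 -0.2638447330960603
jar 0.9874480962753296 [0 0]
weight 0.3097827136516571 [  0 -52]
beaker 0.9305501580238342 [0 0]
pot_edge_stub 0.9982288479804993 [0 0]
```

View pics/fin.png

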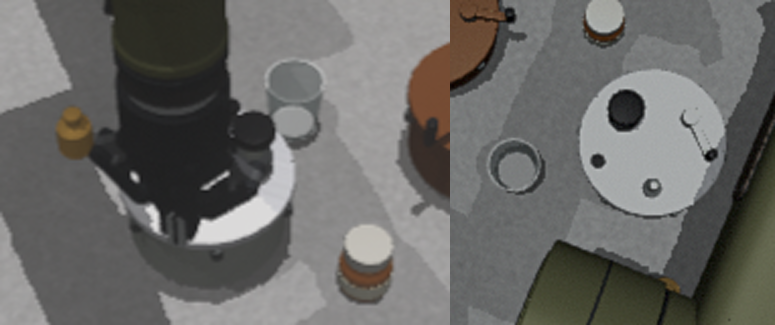

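```bash
python3 -c "
from rig import r;print(r.finish_job())"
```

```text
the job is handed in; nothing more can be done
None
```

The small steel pot is ready for filtering and the job is handed in, with the clock at about 18 s of the 58 s allowed.

- **Vent:** I pushed the lever round with the shut fingers until it met its stop at about 4.7 N. The wrist picture then put it at about 1.53 rad, against 1.5 for closed. It still looked closed in the last top picture.
- **Pump and pin:** I made four plunger strokes, letting the plunger spring up each time. The first bottomed at 20 N, and the others used the same motion. The pin rose about 5 mm on the second stroke and about 9 mm on the third, which fits the snap to fully out. It did not move on the fourth.
- **Final state:** The plunger is up, and the robot is clear of everything. The pot, jar and beaker show no shift against the first top picture.

Some checks were weaker or disagreed:
- **Weight:** The arm hid it in the last top picture, so the match failed there. It still stands next to the pot in the scene picture, and the arm never came near it.
- **Pin height:** My direct reading from the wrist picture came out about 7 mm low. I judged the pin fully out from the size of the third step and its not moving on the fourth.
- **Sideways force:** The wrist read 6 to 9 N sideways during the first press, but the pot did not shift.

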